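Run the drilling slide up to its stop

ROBOT

A 7-joint arm with a two-finger parallel gripper is mounted at the origin on the work surface. World frame = base frame: x ahead of the robot, y to its left, z up, the work surface at z = 0. Lengths are in m, angles in rad, forces in N, time in s.
With the tool pointing down it reaches from about 0.35 to 0.9 m from the base axis. Payload 8.1 kg.
Tool frame: the origin (TCP) lies on the centre line of the jaws, within the pads' length; the fingertips stand 19 mm ahead of it and the grasp point (between the pads) is the TCP (arm.tip_reach is the distance from the TCP to the fingertips, in m); z points along the fingers, y is the line along which they close (so a half turn about z gives the same grasp; the last joint's range is limited). The gripper opens to 92 mm and grips with 3 to 60 N. Pads are 19 mm wide; open, the fingers measure 130 mm over their backs; the gripper's body (75 mm by 190 mm) begins 47 mm behind the grasp point.
Start: joints at [-1.245, 0.434, 0.025, 1.573, -0.012, 1.134, -0.075], TCP at [0.26, 0.568, 0.246] pointing down, gripper open.
Joint ranges: [-2.62, 2.62], [-0.44, 2.09], [-1.27, 1.32], [0.08, 2.57], [-1.32, 4.46], [0.12, 2], [-2.74, 2.74]. Speed limits (rad/s): [2.22, 2.22, 3.01, 3.01, 3.14, 3.14, 3.14].

INTERFACE

Orientations are given as a rotation vector (axis times angle).
In Python, from cell import arm gives the robot as it stands.
- The arm moves only by the tool arm_command, never from a script. Its argument "targets" is a list that holds one entry, the list of rows, each a list of 6 numbers: the shift along the tool's x, y, z in m, then the turn, a rotation vector about the tool's x, y, z in rad. A call has 1 to 10 rows; each row shifts and turns the commanded pose from where the row before left it, along the tool's axes as they then stand; what a row does not reach is not made up. A row lasts 1/8 s, in which the tool goes at most 62.5 mm and 10.7 degrees, less where a joint would pass 70% of its speed; a pose out of reach is approached as far as the arm can. A call with a gripper value outside its range is refused whole. "jaw" is the finger opening in m, from 0 to 0.0918, set as the call begins (left out, the last holds). The fingers move at their own pace and stop on an object; "newtons" is the grip in N (left out, the last holds). Time passes only in rows, so rows that do not move let the fingers close. It gives the time, the measured TCP pose, the force, the opening and the grip force at its end, in the units of the state.
- arm.observe(): the state, without advancing time (a new reading comes with each control period).
- arm.get_image(name): name is "side" or "top"; returns a dict with "pixels" (384x512x3 uint8, red, green, blue), "z_map" (384x512 float32, m along the optical axis (not along the pixel's ray), 0 where there is no reading), "fx", "fy", "cx", "cy" (pixels), "xyz" and "rotation" of the camera in the world. Camera axes: x right, y down, z forward; pixel columns grow to the right and rows downward; lengths in m; the calibration is good to about 2 mm. A picture is of the moment at which its call begins.
- arm.sign_off(): hands the job in; it is judged then, once.
The state is a dict: "clock": time; "joints": joint angles; "dq": joint speeds; "joint_efforts": joint torques, N m; "position": TCP position; "ee_rot": TCP orientation; "force": force on the tool from outside, world axes, zero at the start; "ft_torque": the same for the moment, N m; "width": opening from 0.0 (shut) to 1.0 (fully open); "gripper_force": force on a finger pad.
Only numpy, scipy, OpenCV 4.12 (cv2) and the standard library are available. Lean on these libraries where they do the work, as an engineer would, in place of code of your own. Each camera call takes 0.05 s, during which the arm holds its last target. There are 200 camera calls.

TASK

Bring the brass lamp cup under the drill guide: with a fingertip press the red lock paddle on the carriage down and, keeping it pressed all the while the carriage moves, slide the carriage along its rail until its nose is fully home against the yellow end stop. Then let the paddle spring up again so that the carriage is locked there, and take the hand clear. Do not force anything, and leave the copper shade, the jar, the screwdriver and the spare brass cup where they stand.

Things in the scene. Friction and masses are not known exactly. Their poses are not given: they have to be found in the camera images.
- paddle_top (a point): Centre of the flat top (44 x 44 mm) of the red lock paddle on the rear half of the carriage; 66 mm above the table when up, goes straight down up to 9 mm. A red lip across its leading edge, 9 mm high, 6 mm thick, has its rear face 22 mm ahead of this point: a fingertip on the flat can push forward against it. Moves with the paddle; x axis along the slide towards the stop, z up.
- lock_paddle (a joint): How far the paddle is pressed, m: about 0 up (locked), 0.009 right down. Sprung: 2.5 N to start, 5 N right down. Its lock pins stand between the bars of a rack (11 mm apart, 3 mm play) and hold the carriage firmly; pressed 7 mm or more they are clear and the carriage runs freely; let go, it springs up into the nearest gaps. The last gap fits the end stop (1 mm play).
- carriage (a joint): Travel of the aluminium carriage along the rail, m, growing towards the stop; starts about 0 to 0.04. Under 1 N of sliding friction when unlocked. Carriage 170 mm long, 110 mm wide, plate top 44 mm above the table; the brass cup sits on its front half, 100 mm ahead of the paddle, top 81 mm above the table.
- carriage_nose (a point): Middle of the carriage's flat front face, 36 mm above the table; x axis along the slide towards the stop, z up. It lies 138 mm ahead of paddle_top.
- stop_face (a point): Middle of the flat face of the yellow end stop that the nose meets, 36 mm above the table; x axis along the slide, away from the oncoming carriage, z up. Fixed, but its place on the rail and the rail's place and heading vary. Home = carriage_nose coincides with it. Its drill-guide arm, 104 mm high, reaches 50 mm back over the cup.
- shade_mid (a point): Bystander: loose copper cone lamp shade, 110 mm across its foot, 88 mm high, upright beyond the rail; point on its axis half-way up.
- jar_mid (a point): Bystander: loose amber glass jar, 66 mm across, 85 mm high, upright beyond the rail; its centre.
- screwdriver_grip (a point): Bystander: loose screwdriver with an orange handle, 170 mm long, lying on the bench on the robot's side of the rail; point in the middle of its handle.
- spare_cup_mid (a point): Bystander: loose spare brass lamp cup, 46 mm across, 36 mm high, upright on the robot's side of the rail; its centre.

How it is judged:
On the way, in this order (a step that is already met when the one before it is completed fails the run):
1. the lock paddle is pressed down while the carriage still stands where it started (value of joint lock_paddle above 0.002 m and distance of carriage_nose from where it was at the start of the episode below 0.015 m), for 0.05 s.
2. with the paddle still down the carriage arrives at the end stop (value of joint lock_paddle above 0.001 m and x of carriage_nose in the frame of stop_face above -0.003 m), for 0.1 s.
At the end, for the whole second after the job is handed in: The carriage's nose is within 3 mm of the end stop's face, at rest, and the lock paddle is up (pressed less than 1 mm) (x of carriage_nose in the frame of stop_face above -0.003 m and value of joint lock_paddle below 0.001 m and velocity of joint carriage between -0.005 and 0.005 m/s); the robot touches nothing.
It fails at once if the fingers pushed on something with more than 60 N (contact force between the fingers and anything else above 60 N).
It fails at once if the copper shade, the jar, the screwdriver or the spare cup was moved more than 20 mm (distance of any of shade_mid, jar_mid, screwdriver_grip, spare_cup_mid from where it was at the start of the episode above 0.02 m).
It also fails if it takes over 32 s, if anything falls off the work surface, if the arm or the gripper's body presses on something with over 40 N, if the wrist force passes 120 N, or if a joint passes its speed limit or range.

## Working session

There is one attempt and no reset: what is moved stays moved. The work goes in short steps, Python scripts to look and compute and a tool call to move; the robot and the scene stay as the last step left them, time stands still between calls to the robot, and variables do not carry over. Pictures are saved under pics/ and viewed, at most 10 in all, crops included, and the job is handed in when it is done.

Besides the shell and the picture viewer there is one more tool, called after ">>>" in YAML: its name, and indented under it one key for each argument. arm_command: Moves the arm, as the interface text tells. Its arguments: {"type":"object","properties":{"targets":{"type":"array","items":{"type":"array","items":{"type":"array","items":{"type":"number"}}}},"jaw":{"type":"number"},"newtons":{"type":"number"}},"required":["targets"]}

```bash
mkdir -p pics; cat > h.py <<'E'
import numpy as np, cv2
from cell import arm
from scipy.spatial.transform import Rotation as R
def grab(n):
    im=arm.get_image(n); z=im["z_map"]; v,u=np.mgrid[:384,:512]
    c=np.dstack([(u-im["cx"])/im["fx"]*z,(v-im["cy"])/im["fy"]*z,z])
    r=np.array(im["rotation"]); r=r if r.shape==(3,3) else R.from_rotvec(r).as_matrix()
    return im["pixels"],c@r.T+np.array(im["xyz"]),z>0
E
python3 - <<'E'
from h import *
a=[]
for n in("top","side"):
    p,w,k=grab(n); np.savez(f"{n}.npz",p=p,w=w,k=k); cv2.imwrite(f"pics/{n}1.png",p[:,:,::-1])
    hsv=cv2.cvtColor(p,cv2.COLOR_RGB2HSV)
    print(n,w[192,256])
s=arm.observe(); print(s["clock"],s["position"],s["ee_rot"],s["force"],s["width"],arm.tip_reach)
E
```

```text
top [6.12839077e-01 6.91740361e-03 1.64827265e-04]
side [ 0.66768962 -0.11722569 -0.00125122]
0.1 [0.2597438  0.56801582 0.24504403] [-6.68466304e-01 -3.06948282e+00  2.13397915e-03] [ 0.25996498 -0.28878062 -0.16566644] 0.9981965751357755 0.019
```

View pics/top1.png

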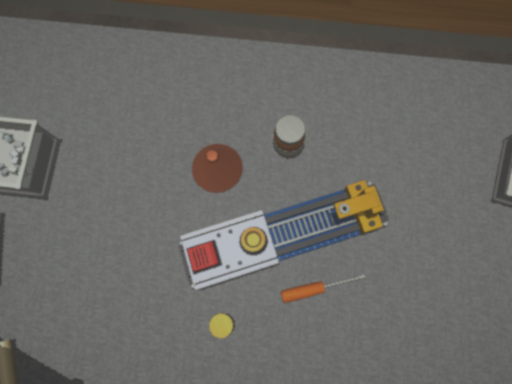

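View pics/side1.png

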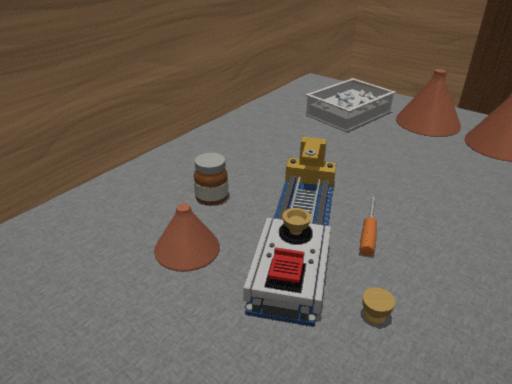

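The top view shows the red paddle at about (204,256), the brass cup at (253,240) and the yellow stop at (360,207). The shade (217,168) and jar (290,133) are beyond the rail, and the screwdriver (305,292) and spare cup (221,326) are on the near side. The side view agrees.

```bash
python3 - <<'E'
from h import *
for n,box in(("top",(185,225,238,275)),("side",(262,308,245,295))):
    d=np.load(n+".npz");p,w,k=d["p"],d["w"],d["k"]
    h=cv2.cvtColor(p,cv2.COLOR_RGB2HSV); m=((h[...,0]<8)|(h[...,0]>172))&(h[...,1]>150)&(h[...,2]>70)&k
    b=np.zeros_like(m);b[box[2]:box[3],box[0]:box[1]]=1
    q=w[m&b&(w[...,2]>.055)]; print(n,"red",len(q),np.percentile(q[:,2],[5,25,50,75,95]).round(4))
    f=q[q[:,2]<.069]; rect=cv2.minAreaRect(f[:,:2].astype(np.float32)*1000); print(" flat",rect, np.median(f,0).round(4))
    l=q[q[:,2]>.071]; print(" lip",len(l),l.mean(0).round(4) if len(l) else'')
    rect=cv2.minAreaRect(q[:,:2].astype(np.float32)*1000);print(" all",rect)
    # plate top
    f=w[k&(abs(w[...,2]-.044)<.004)&(h[...,1]<60)&(h[...,2]>110)]
    print(" plate",len(f),cv2.minAreaRect(f[:,:2].astype(np.float32)*1000) if len(f) else'')
    y=w[k&(h[...,0]>15)&(h[...,0]<32)&(h[...,1]>150)&(w[...,2]>.02)]
    for lo,hi in((.02,.06),(.06,.095),(.095,.12)):
        s=y[(y[:,2]>lo)&(y[:,2]<hi)]; 
        if len(s): print(" yel",lo,len(s),s.min(0).round(3),s.max(0).round(3),cv2.minAreaRect(s[:,:2].astype(np.float32)*1000))
d=np.load("top.npz");w=d["w"]
for u,v in((204,256),(253,240),(360,205),(217,168),(290,133),(303,292),(221,326),(372,223),(358,187)): print((u,v),w[v,u].round(4))
E
```

```text
top red 148 [0.0639 0.0651 0.0664 0.073  0.0757]
 flat ((463.3729248046875, 91.7419662475586), (39.31914138793945, 41.16938781738281), 24.184526443481445) [0.4651 0.0968 0.0656]
 lip 44 [0.4724 0.07   0.0744]
 all ((464.3667907714844, 89.54029083251953), (39.23906326293945, 46.08506393432617), 24.353534698486328)
 plate 3384 ((534.099609375, 256.3565368652344), (636.2857666015625, 186.67074584960938), 77.02449798583984)
 yel 0.02 421 [ 0.548 -0.248  0.029] [ 0.649 -0.178  0.058] ((598.6868896484375, -212.75790405273438), (98.19267272949219, 39.163326263427734), 24.33635711669922)
 yel 0.06 9 [ 0.581 -0.234  0.061] [ 0.618 -0.198  0.094] ((594.7484130859375, -211.20191955566406), (51.63642501831055, 12.461373329162598), 44.05267333984375)
 yel 0.095 685 [ 0.56  -0.233  0.095] [ 0.624 -0.146  0.104] ((588.040771484375, -187.36019897460938), (49.1068229675293, 83.02790069580078), 22.800687789916992)
side red 920 [0.0639 0.0659 0.0666 0.0674 0.0743]
 flat ((462.061279296875, 92.92825317382812), (43.972625732421875, 49.24779510498047), 24.22211456298828) [0.4604 0.0961 0.0664]
 lip 106 [0
[... 341 characters left out ...]
.0953369140625, 1446.071044921875), 4.443960189819336)
 yel 0.06 187 [ 0.439 -1.331  0.06 ] [0.616 0.023 0.095] ((530.8375854492188, -655.3675537109375), (1354.1068115234375, 140.27239990234375), 88.13514709472656)
 yel 0.095 315 [ 0.439 -1.329  0.095] [ 0.619 -0.142  0.113] ((531.7904663085938, -737.0936889648438), (1194.515380859375, 68.72346496582031), 84.26094055175781)
(204, 256) [0.4644 0.0873 0.0639]
(253, 240) [ 0.5039 -0.0016  0.0705]
(360, 205) [ 0.5864 -0.1919  0.1015]
(217, 168) [0.639  0.0865 0.0628]
(290, 133) [ 0.7192 -0.0503  0.0859]
(303, 292) [ 0.4188 -0.108   0.0259]
(221, 326) [0.3398 0.0412 0.0354]
(372, 223) [ 0.5644 -0.2283  0.0504]
(358, 187) [ 0.6343 -0.1973  0.0486]
```

>>> arm_command:
  targets:
    - [[-0.0386,-0.0351,0,0,0,0],[-0.0386,-0.0351,0,0,0,0],[-0.0386,-0.0351,0,0,0,0],[-0.0386,-0.0351,0,0,0,0],[-0.0386,-0.0351,0,0,0,0],[-0.0386,-0.0351,0,0,0,0],[-0.0386,-0.0351,0,0,0,0],[-0.0386,-0.0351,0,0,0,0],[-0.0386,-0.0351,0,0,0,0],[-0.0386,-0.0351,0,0,0,0]]
  jaw: 0
  newtons: 20

```text
clock: 1.35
position: [0.4652, 0.087, 0.2457]
ee_rot: [-0.668, -3.07, -0.0]
force: [0.6, 0.9, 0.8]
width: 0.009
gripper_force: 0.0
```

>>> arm_command:
  targets:
    - [[0,0,0,0,0,0.12],[0,0,0,0,0,0.12],[0,0,0,0,0,0.12],[0,0,0,0,0,0.12],[0,0,0,0,0,0.12],[0,0,0,0,0,0.12],[0,0,0,0,0,0],[0,0,0,0,0,0]]

```text
clock: 2.35
position: [0.4648, 0.0887, 0.2456]
ee_rot: [-1.703, -2.64, 0.0]
force: [-0.3, 0.3, -0.4]
width: 0.005
gripper_force: 0.0
```

```bash
cat > st.py <<'E'
from h import *
def st():
    s=arm.observe(); M=R.from_rotvec(s["ee_rot"]).as_matrix(); P=np.array(s["position"]); tip=P+.019*M[:,2]
    d=np.array([.41,-.912,0]); v=tip-np.array([.462,.094,.066])
    print(s["clock"],"tip",tip.round(4),"fwd of paddle",(v@d).round(4),"lat",(v@np.array([.912,.41,0])).round(4),"x ang",np.degrees(np.arctan2(M[1,0],M[0,0])).round(1),"z",M[:,2].round(3),"F",np.round(s["force"],2),"w",s["width"])
    return s,M,tip
E
python3 -c "
from st import *
s,M,t=st(); print('tool delta',(M.T@(np.array([.4645,.0885,.09])-t)).round(4))"
```

```text
2.35 tip [0.4648 0.0887 0.2266] fwd of paddle 0.006 lat 0.0004 x ang 114.3 z [-0. -0. -1.] F [-0.3   0.33 -0.36] w 0.004816738723432571
tool delta [-0.     -0.0004  0.1366]
```

>>> arm_command:
  targets:
    - [[0,0,0.05,0,0,0],[0,0,0.05,0,0,0],[0,0,0.03,0,0,0],[0,0,0.01,0,0,0],[0,0,0,0,0,0],[0,0,0,0,0,0]]

```text
clock: 3.1
position: [0.4659, 0.0889, 0.1069]
ee_rot: [1.706, 2.637, 0.003]
force: [0.2, 1.1, 0.0]
width: 0.002
gripper_force: 0.0
```

```bash
python3 -c "
from st import *
st()
p,w,k=grab('side'); cv2.imwrite('pics/side2.png',cv2.resize(p[170:330,210:370,::-1],None,fx=3.5,fy=3.5,interpolation=2))"
```

```text
3.1 tip [0.4659 0.0889 0.0879] fwd of paddle 0.0063 lat 0.0015 x ang 114.2 z [ 0.002  0.001 -1.   ] F [0.2  1.1  0.01] w 0.0017164217986744416
```

View pics/side2.png

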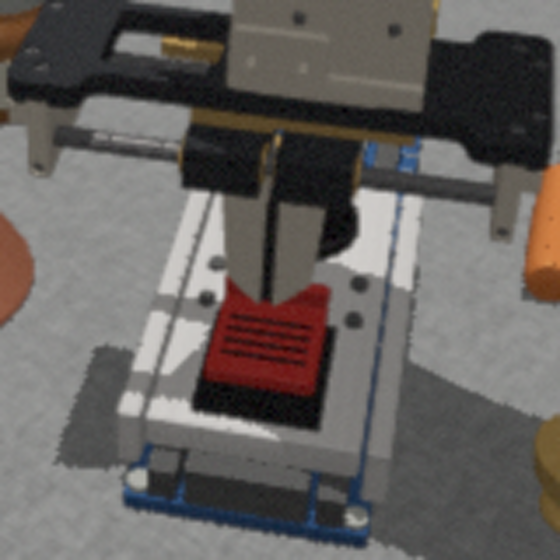

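The crop shows the closed fingertips at about (268,300), above the front part of the red paddle and roughly centred across it. They look a little forward because they are still about 22 mm above it. I'll back off 3 mm and lower to contact.

>>> arm_command:
  targets:
    - [[0.003,-0.001,0.01,0,0,0],[0,0,0.008,0,0,0],[0,0,0.003,0,0,0],[0,0,0.003,0,0,0],[0,0,0.002,0,0,0],[0,0,0,0,0,0],[0,0,0,0,0,0]]

```text
clock: 4.03
position: [0.4627, 0.0909, 0.0798]
ee_rot: [-1.707, -2.637, 0.0]
force: [-2.5, -1.1, 2.6]
width: 0.004
gripper_force: 1.7
```

```bash
python3 -c "
from st import *
st()"
```

```text
4.025 tip [0.4627 0.0909 0.0608] fwd of paddle 0.0031 lat -0.0006 x ang 114.2 z [-0. -0. -1.] F [-2.52 -1.09  2.59] w 0.0039923725668697205
```

>>> arm_command:
  targets:
    - [[0,0,0.002,0,0,0],[0,0,0.002,0,0,0],[0,0,0.001,0,0,0],[0,0,0,0,0,0],[0,0,0,0,0,0]]

```text
clock: 4.65
position: [0.4632, 0.0908, 0.0759]
ee_rot: [1.708, 2.637, 0.002]
force: [-6.8, -2.7, 26.9]
width: 0.003
gripper_force: 13.1
```

```bash
python3 -c "
from st import *
st()"
```

```text
4.65 tip [0.4632 0.0908 0.0569] fwd of paddle 0.0035 lat -0.0002 x ang 114.1 z [ 0.001  0.001 -1.   ] F [-6.75 -2.72 26.85] w 0.0030239924165638135
```

>>> arm_command:
  targets:
    - [[0,0,-0.0008,0,0,0],[-0.003,0,0,0,0,0],[-0.005,0,0,0,0,0],[-0.005,0,0,0,0,0],[-0.005,0,0,0,0,0],[-0.005,0,0,0,0,0],[-0.005,0,0,0,0,0],[-0.002,0,0,0,0,0],[0,0,0,0,0,0]]

```text
clock: 5.78
position: [0.4754, 0.0632, 0.0761]
ee_rot: [1.708, 2.636, 0.001]
force: [-4.8, -1.9, 14.6]
width: 0.004
gripper_force: 7.7
```

```bash
python3 -c "
from st import *
st()
p,w,k=grab('side'); cv2.imwrite('pics/side3.png',cv2.resize(p[130:330,210:410,::-1],None,fx=3,fy=3,interpolation=2))"
```

```text
5.775 tip [0.4754 0.0632 0.0571] fwd of paddle 0.0336 lat -0.0004 x ang 114.1 z [ 0.001  0.    -1.   ] F [-4.79 -1.95 14.63] w 0.0035191227950770302
```

View pics/side3.png

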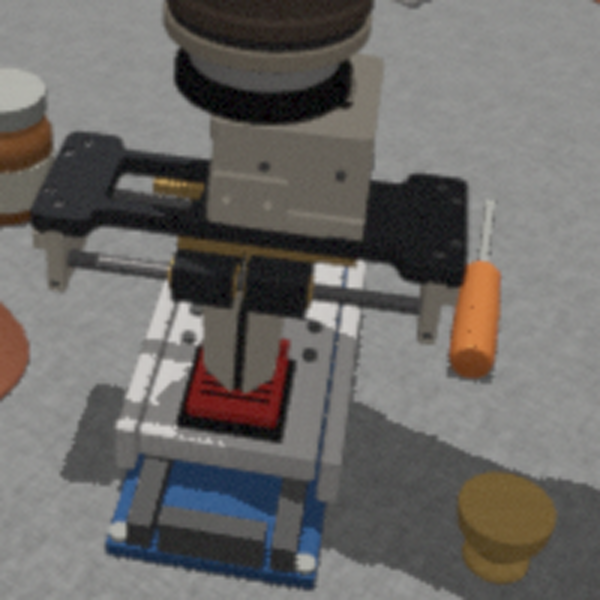

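The carriage is being carried along: its tail has uncovered the blue rail and the tip rests mid-paddle at about (240,388). I'll go on sliding.

>>> arm_command:
  targets:
    - [[-0.005,0,0,0,0,0],[-0.008,0,0,0,0,0],[-0.008,0,0,0,0,0],[-0.008,0,0,0,0,0],[-0.008,0,0,0,0,0],[-0.008,0,0,0,0,0],[-0.008,0,0,0,0,0],[-0.008,0,0,0,0,0],[-0.006,0,0,0,0,0],[0,0,0,0,0,0]]

```text
clock: 7.08
position: [0.5029, 0.0014, 0.0761]
ee_rot: [1.708, 2.635, 0.0]
force: [-5.8, -3.1, 15.5]
width: 0.006
gripper_force: 7.6
```

```bash
python3 -c "
from st import *
st()"
```

```text
7.075 tip [0.5029 0.0014 0.0571] fwd of paddle 0.1013 lat -0.0006 x ang 114.1 z [ 0.001 -0.    -1.   ] F [-5.84 -3.09 15.45] w 0.005846485291594109
```

>>> arm_command:
  targets:
    - [[-0.005,0,0,0,0,0],[-0.008,0,0,0,0,0],[-0.008,0,0,0,0,0],[-0.008,0,0,0,0,0],[-0.008,0,0,0,0,0],[-0.008,0,0,0,0,0],[-0.008,0,0,0,0,0],[-0.005,0,0,0,0,0],[-0.003,0,0,0,0,0],[0,0,0,0,0,0]]

```text
clock: 8.32
position: [0.5277, -0.0543, 0.0762]
ee_rot: [1.708, 2.636, -0.0]
force: [-5.2, -2.7, 13.5]
width: 0.007
gripper_force: 7.2
```

```bash
python3 -c "
from st import *
st()
for n in('side','top'):
    p,w,k=grab(n); np.savez(n+'4.npz',p=p,w=w,k=k)
    if n=='side': cv2.imwrite('pics/side4.png',cv2.resize(p[100:300,220:420,::-1],None,fx=3,fy=3,interpolation=2))
    else: cv2.imwrite('pics/top4.png',cv2.resize(p[150:310,180:400,::-1],None,fx=3,fy=3,interpolation=2))"
```

```text
8.325 tip [ 0.5277 -0.0543  0.0572] fwd of paddle 0.1622 lat -0.0009 x ang 114.1 z [ 0.001 -0.001 -1.   ] F [-5.23 -2.72 13.52] w 0.0072571771580483115
```

View pics/side4.png

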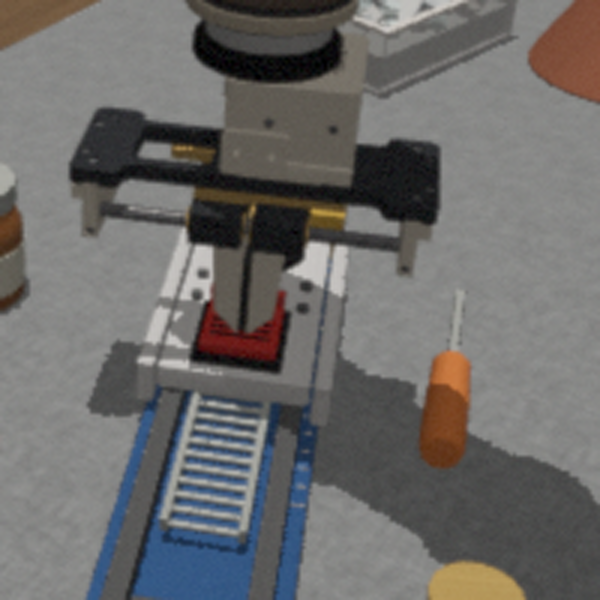

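View pics/top4.png

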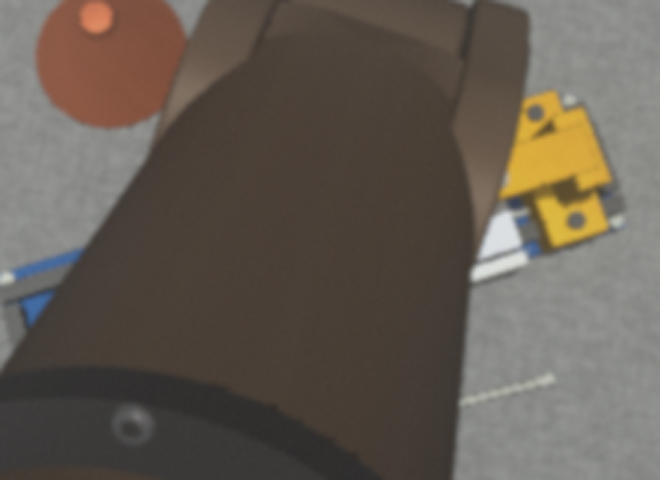

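The side view shows the carriage well along with the tip still on the paddle. The top crop shows the white nose (about 522,235) just short of the yellow stop (about 540,225), leaving a gap of roughly 10–20 mm. I'll close it slowly while watching the force.

>>> arm_command:
  targets:
    - [[-0.003,0,0,0,0,0],[-0.003,0,0,0,0,0],[-0.003,0,0,0,0,0],[-0.003,0,0,0,0,0],[-0.003,0,0,0,0,0],[0,0,0,0,0,0],[0,0,0,0,0,0]]

```text
clock: 9.3
position: [0.5337, -0.0678, 0.0762]
ee_rot: [1.708, 2.636, -0.0]
force: [-5.0, -2.8, 14.0]
width: 0.006
gripper_force: 7.0
```

>>> arm_command:
  targets:
    - [[-0.002,0,0,0,0,0],[-0.002,0,0,0,0,0],[0,0,0,0,0,0],[0,0,0,0,0,0]]

```text
clock: 9.8
position: [0.5349, -0.0704, 0.0761]
ee_rot: [-1.707, -2.637, -0.0]
force: [-7.6, 0.5, 16.5]
width: 0.008
gripper_force: 8.2
```

```bash
python3 -c "
from st import *
s,M,t=st(); print('tool F',M.T@np.array(s['force']))"
```

```text
9.8 tip [ 0.5349 -0.0703  0.0571] fwd of paddle 0.1798 lat -0.0009 x ang 114.2 z [-0.001  0.001 -1.   ] F [-7.62  0.54 16.53] w 0.00757336088555854
tool F [  3.62657841  -6.73478192 -16.52394373]
```

>>> arm_command:
  targets:
    - [[-0.002,0,0,0,0,0],[0,0,0,0,0,0],[0,0,0,0,0,0]]

```text
clock: 10.18
position: [0.535, -0.0706, 0.0761]
ee_rot: [-1.704, -2.636, -0.001]
force: [-9.6, 5.7, 18.1]
width: 0.003
gripper_force: 9.9
```

```bash
python3 -c "
from st import *
s,M,t=st(); print('tool F',M.T@np.array(s['force']))
p,w,k=grab('top'); cv2.imwrite('pics/top5.png',cv2.resize(p[170:250,320:400,::-1],None,fx=6,fy=6,interpolation=2))"
```

```text
10.175 tip [ 0.535  -0.0706  0.0571] fwd of paddle 0.18 lat -0.0009 x ang 114.2 z [-0.002  0.002 -1.   ] F [-9.62  5.69 18.11] w 0.0030180161886742343
tool F [  9.19874157  -6.45558261 -18.07187093]
```

View pics/top5.png

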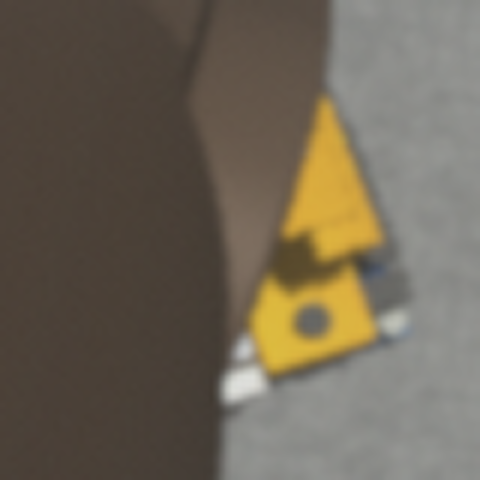

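The crop shows the white nose (about 250,370) flush against the yellow stop (about 265,350). There is about 9 N forward and no further motion, so the carriage is home. I'll lift straight up with that light forward bias still on.

>>> arm_command:
  targets:
    - [[0,0,-0.002,0,0,0],[0,0,-0.002,0,0,0],[0,0,-0.002,0,0,0],[0,0,-0.003,0,0,0],[0,0,-0.004,0,0,0],[0,0,-0.02,0,0,0],[0,0,-0.04,0,0,0],[0,0,-0.05,0,0,0],[0,0,-0.05,0,0,0],[0,0,0,0,0,0]]

```text
clock: 11.48
position: [0.5383, -0.0732, 0.2525]
ee_rot: [1.704, 2.631, 0.006]
force: [-0.1, 0.1, -0.7]
width: 0.003
gripper_force: 0.0
```

>>> arm_command:
  targets:
    - [[0.05,0,0,0,0,0],[0.05,0,0,0,0,0],[0.05,0,0,0,0,0],[0.05,0,0,0,0,0],[0.05,0,0,0,0,0],[0.05,0,0,0,0,0],[0.05,0,0,0,0,0],[0,0,0,0,0,0],[0,0,0,0,0,0]]

```text
clock: 12.6
position: [0.3928, 0.2461, 0.2478]
ee_rot: [1.707, 2.637, -0.002]
force: [0.3, -0.6, 0.5]
width: 0.005
gripper_force: 0.0
```

```bash
python3 -c "
from st import *
st()
p,w,k=grab('top'); cv2.imwrite('pics/top6.png',cv2.resize(p[110:350,180:400,::-1],None,fx=2.5,fy=2.5,interpolation=2))
p,w,k=grab('side')
h=cv2.cvtColor(p,cv2.COLOR_RGB2HSV); m=((h[...,0]<8)|(h[...,0]>172))&(h[...,1]>150)&(h[...,2]>70)&k
g=np.array([.535,-.071])
q=w[m&(np.hypot(w[...,0]-g[0],w[...,1]-g[1])<.05)&(w[...,2]>.05)]
print(len(q),np.percentile(q[:,2],[5,25,50,75,95]).round(4),cv2.minAreaRect(q[:,:2].astype(np.float32)*1000))"
```

```text
12.6 tip [0.3928 0.2461 0.2288] fwd of paddle -0.1671 lat -0.0007 x ang 114.2 z [-0.001 -0.001 -1.   ] F [ 0.28 -0.57  0.52] w 0.005231851804714602
72 [0.0649 0.0659 0.0668 0.0691 0.0746] ((523.5839233398438, -84.97106170654297), (11.945028305053711, 26.22699737548828), 26.227659225463867)
```

View pics/top6.png

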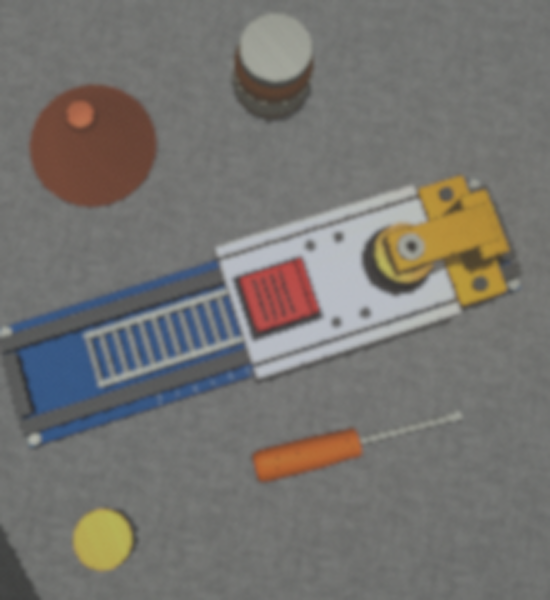

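The nose (about 440,255) is flush against the stop and the cup sits under the drill guide (about 410,245). The paddle is up at 66 mm, the bystanders have not moved, and the hand is clear.

```bash
python3 -c "
from cell import arm
print(arm.sign_off())"
```

```text
the job is handed in; nothing more can be done
None
```

The carriage is home against the yellow stop with the paddle up and locked, the hand is clear, the bystanders look unmoved in the last image, and the job is handed in (no verdict was returned).

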